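Filter on, then hold the reference cuvette in the beam

TASK

First take the sprung filter clip off its parking stand and clip it fully down over the top edge of the windowed plate in front of the lamp, so that its amber filter hangs straight down and covers the window, and let go of it. Then take the orange-stoppered cuvette out of the white rack, gripping it by its two frosted faces only and never by the clear ones, and hold it upright and free in the light path above the red cross, midway between windowed plate and detector, with the clear faces square to the beam and the beam passing through the lower-middle part of the glass. Finish while still holding it steady there; leave the other two cuvettes in their places and do not knock the beaker, tip box or sample jar away.

Things in the scene. Friction and masses are not known exactly. Their poses are not given: they have to be found in the camera images.
- optical_bench: Fixed open photometer on a beige base plate 345 x 90 x 12 mm. Origin on the table under the sample position (red cross on the base plate); x runs level along the beam from lamp to detector, z up. Beam at y 0, 100 mm above the table. Cream lamp housing 70 mm wide, 130 high, x -175 to -115 mm; black detector housing 60 wide, 128 high, x +85 to +155 mm, aperture ring from x +78 mm.
- beam_spot (a point): The point on the beam above the red cross, at the sample position, 100 mm above the table; same axes as optical_bench.
- window (a point): Centre of the 14 mm square window in the upright aluminium plate at x = -85 mm of optical_bench, on the beam; same axes as optical_bench. The plate is 3.5 mm thick (along x), 44 mm wide (along y); its top edge is 27 mm above this point, 127 mm above the table.
- park_stand: Fixed parking stand: dark foot 70 x 70 x 12 mm with an upright aluminium plate without a window, 3.5 mm thick (its x), 44 mm wide (its y), top edge 127 mm above the table. The filter clip is clipped on this edge at the start, within 6 mm of the middle. Origin on the table under the plate; z up.
- filter_clip: Sprung filter clip, about 45 g, works like a clothes peg, sits upright astride a plate's top edge. Origin: middle of the jaw gap (4 mm at joint 0), at the stop that rests on the edge; z up, x square to the plate, y along the edge. Black half with amber pane on +x, jaw's inner face at x +2 mm; orange hinged half on -x, inner face at -2 mm, reaching 12 mm below the origin. Either way round will do.
- clip_grip (a point): 36 mm above the clip's origin, midway between the handles at rest, same axes. Handles 20 mm wide (y), 36 mm apart over all (x): black flat upright tab, outer face x +18 mm, 22 mm below to 8 mm above this point; orange slanted handle ending in a round bar, outer side x -18 mm, at this height. Pinch along x with 20 N or more. Squeezed, they are about 23 mm apart, their middle 6.5 mm to +x.
- filter_center (a point): Centre of the clip's amber pane, x +3.5 mm and 27 mm below the clip's origin, level with the window when the clip is fully down on the edge. Pane 30 mm wide, 2 mm thick, in a thin frame 34 mm wide; it hangs from 10 to 46 mm below the origin, close along the plate.
- clip_jaw (a joint): Hinge of the clip's orange half, about y, 8 mm above the clip's origin: about -0.03 to 0 rad with the plate in the jaws, 0.42 rad squeezed fully open (stop; the jaw tip is then 8 mm farther off, gap 12 mm), -0.12 rad shut on nothing. Spring 0.10 N m at 0, 0.27 N m fully open (about 10 N at the handle). The black half does not swing.
- rack: Fixed white cuvette rack 145 x 46 x 40 mm high with three 15 mm square, 14 mm deep places in a row 45 mm apart along its x. Origin under its centre. The cuvettes stand in it with their clear faces to its +x and -x, their frosted faces to its +y and -y.
- cuvette_orange: The cuvette to use: orange stopper, solid tinted glass, 15 g, 12.5 x 12.5 mm, 45 mm high and a 10.5 mm wide stopper 6 mm higher. Origin at the centre of its underside (26 mm above the table in the rack, so 31 mm of glass stand above the rack); z up. White frosted faces at +y and -y, clear faces at +x and -x.
- clear_faces_orange: The two clear faces of the orange-stoppered cuvette (8 mm wide panels between its frosted walls, flush with its +x and -x sides, 6.25 mm from its axis); same origin and axes as the cuvette. Not to be touched by the fingers.
- cell_middle (a point): Point on the axis of the orange-stoppered cuvette 18 mm above its underside, through which the beam should pass.
- cuvette_blue: A like cuvette with blue stopper, in the rack; stays.
- cuvette_green: A like cuvette with green stopper, in the rack; stays.
- beaker: Glass beaker, 68 mm wide, 85 mm high, a bystander beyond the task's things; origin under its centre.
- tip_box: Blue box with pale green lid, 80 x 110 x 65 mm high, a bystander; origin under its centre.
- sample_jar: Small clear jar with orange cap, 44 mm wide, 55 mm high, a bystander; origin under its centre.

How it is judged:
On the way, in this order (a step that is already met when the one before it is completed fails the run):
1. the filter clip is clipped on the windowed plate, its filter over the window, and let go (x of filter_center in the frame of window between -0.009 and 0.009 m and y of filter_center in the frame of window between -0.008 and 0.008 m and z of filter_center in the frame of window between -0.007 and 0.007 m and value of joint clip_jaw between -0.08 and 0.08 rad and angle between filter_clip's own z axis and vertical below 0.12 rad and angle between the x axis of filter_clip and the x axis of optical_bench, either way round below 0.2 rad and contact force between the fingers and filter_clip below 0.05 N and linear speed of filter_clip below 0.02 m/s), for 0.3 s.
2. the orange-stoppered cuvette is lifted out of the rack in the fingers (height (world z) of cuvette_orange above 0.05 m and contact force between the fingers and cuvette_orange above 0.5 N), for 0.1 s.
At the end, for the whole second after the job is handed in: Clip let go on the windowed plate, filter centre within 7 mm of the window's, upright. Cuvette still in the fingers, touching nothing else, steady, its point 18 mm up within 5 mm sideways, 9 mm in height, 20 mm along the beam of the sample point, upright within 8 degrees, square within 10 (all of step 1 and x of cell_middle in the frame of beam_spot between -0.02 and 0.02 m and y of cell_middle in the frame of beam_spot between -0.005 and 0.005 m and z of cell_middle in the frame of beam_spot between -0.009 and 0.009 m and angle between cuvette_orange's own z axis and vertical below 0.14 rad and angle between the x axis of cuvette_orange and the x axis of optical_bench, either way round below 0.17 rad and contact force between the fingers and cuvette_orange above 1 N and contact force between cuvette_orange and optical_bench below 0.05 N and contact force between cuvette_orange and filter_clip below 0.05 N and linear speed of cuvette_orange below 0.03 m/s); the arm keeps its last pose, push and grip.
It fails at once if the fingers touch a clear face of the orange-stoppered cuvette (contact force between the fingers and clear_faces_orange above 0.5 N).
It fails at once if the blue-stoppered cuvette is moved out of its place in the rack (distance of cuvette_blue from where it was at the start of the episode above 0.012 m).
It fails at once if the green-stoppered cuvette is moved out of its place in the rack (distance of cuvette_green from where it was at the start of the episode above 0.012 m).
It fails at once if the beaker, tip box or sample jar is knocked away (distance of any of beaker, tip_box, sample_jar from where it was at the start of the episode above 0.03 m).
It also fails if it takes over 51 s, if anything falls off the work surface, if the arm or the gripper's body presses on something with over 40 N, if the wrist force passes 120 N, or if a joint passes its speed limit or range.

ROBOT

A 7-joint arm with a two-finger parallel gripper is mounted at the origin on the work surface. World frame = base frame: x ahead of the robot, y to its left, z up, the work surface at z = 0. Lengths are in m, angles in rad, forces in N, time in s.
With the tool pointing down it reaches from about 0.425 to 0.875 m from the base axis. Payload 8.4 kg.
Tool frame: the origin (TCP) lies at the very end of the fingers, on their centre line; the grasp point (between the pads) lies 19 mm behind it (arm.grasp_offset is the distance from the TCP to the grasp point, in m); z points along the fingers, y is the line along which they close (so a half turn about z gives the same grasp; the last joint's range is limited). The gripper opens to 87 mm and grips with 3 to 60 N. Pads are 19 mm wide; open, the fingers measure 117 mm over their backs; the gripper's body (75 mm by 190 mm) begins 51 mm behind the grasp point.
Start: joints at [1.159, 0.333, 0.04, 1.465, -0.013, 1.343, -0.059], TCP at [0.2, -0.618, 0.223] pointing down, gripper open.
Joint ranges: [-2.58, 2.58], [-0.38, 2.09], [-1.3, 1.39], [0.25, 2.4], [-1.5, 4.64], [0.08, 2.09], [-2.65, 2.65]. Speed limits (rad/s): [2.22, 2.22, 2.79, 2.79, 3.14, 3.14, 3.14].

INTERFACE

Orientations are given as a unit quaternion [w, x, y, z].
In Python, from workcell import arm gives the robot as it stands.
- The arm moves only by the tool apply_moves, never from a script. Its argument "series" is a list that holds one entry, the list of rows, each a list of 6 numbers: the shift along the tool's x, y, z scaled (see below), then the turn, a rotation vector about the tool's x, y, z scaled (see below). A call has 1 to 8 rows; each row shifts and turns the commanded pose from where the row before left it, along the tool's axes as they then stand; what a row does not reach is not made up. The controller multiplies each number of a shift by 0.05 m and each number of a turn by 5 degrees. A row lasts 1/8 s, in which the tool goes at most 62.5 mm and 10.7 degrees, less where a joint would pass 70% of its speed; a pose out of reach is approached as far as the arm can. A call with a number of a shift or a turn outside -1 to 1 is refused whole. A call with a gripper value outside its range is refused whole. "grip" is the gripper's target within -1 to 1 (fully open at 1, half-way at 0, shut at -1), set as the call begins (left out, the last holds). The fingers move at their own pace and stop on an object; the grip force is fixed at half the most. Time passes only in rows, so rows that do not move let the fingers close. It gives the time, the measured TCP pose, the force, the opening and the grip force at its end, in the units of the state.
- arm.observe(): the state, without advancing time (a new reading comes with each control period).
- arm.capture(name): name is "side" or "top" or "wrist"; returns the picture (400x640x3 uint8, blue, green, red); there is no depth.
- arm.camera_model(name): a dict with "vfov" (degrees; the focal length in pixels is half the picture's height over the tangent of half this angle, whatever the lens; pixels are square), "cx", "cy" (the principal point, pixels), "origin" and "orientation" of the camera in the world. Camera axes: x right, y down, z forward; pixel columns grow to the right and rows downward; lengths in m; the calibration is good to about 2 mm. The wrist camera is an equidistant fisheye: a pixel r from the principal point sees the ray r / f radians off the axis. A picture is of the moment at which its call begins: read the wrist's pose just before it. camera_model takes no time and is no camera call; for the wrist camera it gives the pose at the moment of the call.
- arm.hand_in(): hands the job in; it is judged then, once.
Trained networks look in the newest picture that a camera, given by its name, has taken for a name from the list of things; names that differ only in an ending like _2 or _b are one class to them, and where a whole thing is asked for, a point or a joint stands for the part that bears it (a point fixed in the world has none). Each returns a list of dicts, best first, with "conf" (0 to 1); they miss things now and then, are a little off and sometimes report something else, mostly with a low value. They report only what shows in the picture. A call takes as long as a camera call.
- arm.find_in(query, camera): "location" ([x, y, z] in m, in world coordinates, good to about 4 mm: the middle of the surface that is visible of it).
The state is a dict: "time_s": time; "q": joint angles; "qvel": joint speeds; "joint_efforts": joint torques, N m; "tool_pos": TCP position; "orientation": TCP orientation; "ft_force": force on the tool from outside, world axes, zero at the start; "torque": the same for the moment, N m; "opening": opening from 0.0 (shut) to 1.0 (fully open); "grip_force": force on a finger pad.
Only numpy, scipy, OpenCV 4.12 (cv2) and the standard library are available. Lean on these libraries where they do the work, as an engineer would, in place of code of your own. Each camera call takes 0.05 s, during which the arm holds its last target. There are 200 camera calls.

## Working session

There is one attempt and no reset: what is moved stays moved. The work goes in short steps, Python scripts to look and compute and a tool call to move; the robot and the scene stay as the last step left them, time stands still between calls to the robot, and variables do not carry over. Pictures are saved under pics/ and viewed, at most 10 in all, crops included, and the job is handed in when it is done.

Besides the shell and the picture viewer there is one more tool, called after ">>>" as name(argument=value, ...), one argument or row to a line, values as JSON. apply_moves: Moves the arm, as the interface text tells. Shifts and turns lie within -1 to 1; 1 stands for 0.05 m of shift or 5 degrees of turn. Its arguments: {"type":"object","properties":{"series":{"type":"array"},"grip":{"type":"number"}},"required":["series"]}

```bash
mkdir -p pics; ls
python3 - <<'E'
from workcell import arm
import cv2
s=arm.observe();print(s['time_s'],s['tool_pos'],s['orientation'],s['opening'])
for c in ['side','top']:
    im=arm.capture(c);cv2.imwrite(f'pics/{c}0.png',im);m=arm.camera_model(c);print(c,m)
    for n in ['optical_bench','park_stand','filter_clip','clip_grip','rack','cuvette_orange','cuvette_blue','cuvette_green','beaker','tip_box','sample_jar','window']:
        try:
            r=arm.find_in(n,c);print(n,[(round(d['conf'],2),[round(v,3) for v in d['location']]) for d in r[:2]])
        except Exception as e: print(n,e)
E
```

```text
pics
0.0 [ 0.19986493 -0.61802898  0.221671  ] [-7.78101366e-04  9.87792160e-01  1.55775533e-01 -1.64394685e-04] 1.0047612877104914
side {'vfov': 53.2475019036555, 'cx': 317.42822677440637, 'cy': 198.47443313239273, 'origin': array([0.34104843, 0.71804979, 0.69832729]), 'orientation': array([ 0.07183736, -0.12945723,  0.88320506, -0.44500455])}
optical_bench [(0.69, [0.573, -0.052, 0.058])]
park_stand [(0.66, [0.582, 0.3, 0.012]), (0.36, [0.468, 0.129, 0.062])]
filter_clip [(0.74, [0.588, 0.295, 0.143])]
clip_grip [(0.71, [0.59, 0.295, 0.146])]
rack [(0.79, [0.476, 0.194, 0.039]), (0.7, [0.468, 0.128, 0.062])]
cuvette_orange [(0.52, [0.485, 0.174, 0.061])]
cuvette_blue [(0.44, [0.468, 0.126, 0.064])]
cuvette_green [(0.4, [0.49, 0.215, 0.064])]
beaker [(0.96, [0.781, 0.136, 0.061])]
tip_box [(0.89, [0.431, -0.365, 0.058])]
sample_jar [(0.79, [0.772, 0.012, 0.037])]
window [(0.55, [0.573, -0.048, 0.061])]
top {'vfov': 49.22678177834181, 'cx': 325.8849477313462, 'cy': 199.69963531481667, 'origin': array([ 0.46269198, -0.07155321,  1.14990552]), 'orientation': array([ 0.04803862, -0.70053293,  0.71128933, -0.03183381])}
optical_bench [(0.78, [0.572, -0.131, 0.015])]
park_stand [(0.69, [0.439, -0.413, 0.065]), (0.57, [0.583, 0.287, 0.014])]
filter_clip [(0.72, [0.586, 0.304, 0.142]), (0.27, [0.579, -0.13, 0.012])]
clip_grip [(0.64, [0.589, 0.298, 0.143])]
rack [(0.96, [0.478, 0.162, 0.038])]
cuvette_orange [(0.43, [0.495, 0.208, 0.07])]
cuvette_blue []
cuvette_green [(0.61, [0.494, 0.208, 0.071])]
beaker [(0.91, [0.798, 0.127, 0.045])]
tip_box [(0.92, [0.439, -0.415, 0.069]), (0.28, [0.48, 0.159, 0.04])]
sample_jar [(0.53, [0.779, -0.007, 0.054])]
window [(0.6, [0.586, 0.309, 0.148])]
```

View pics/side0.png

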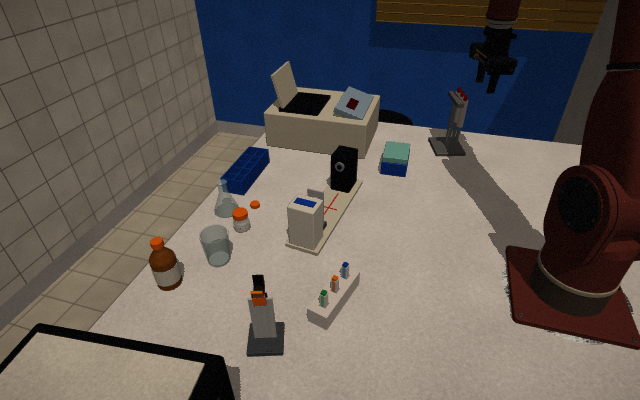

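View pics/top0.png

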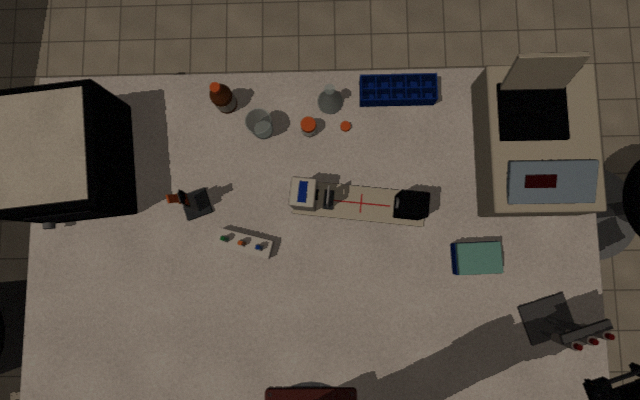

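The pictures show the bench (top, lamp ~(303,192), cross ~(361,203), detector ~(410,205)), the clip on its stand at (185,198) and the rack at (245,242), with the orange stopper in the middle. I'll enlarge these.

Run:
```python
import cv2,numpy as np
t=cv2.imread('pics/top0.png');s=cv2.imread('pics/side0.png')
a=cv2.resize(t[170:265,285:435],None,fx=5.3,fy=5.3,interpolation=3)[:300,:400]
a=cv2.resize(t[175:230,285:435],(800,293),interpolation=cv2.INTER_CUBIC)
b=cv2.resize(t[180:262,155:280],(440,289),interpolation=cv2.INTER_CUBIC)
c=cv2.resize(s[265:360,240:365],(360,289),interpolation=cv2.INTER_CUBIC)
cv2.imwrite('pics/crop1.png',np.clip(np.vstack([a,np.hstack([b,c])])*1.6,0,255).astype('uint8'))
```

```text
(no output)
```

View pics/crop1.png

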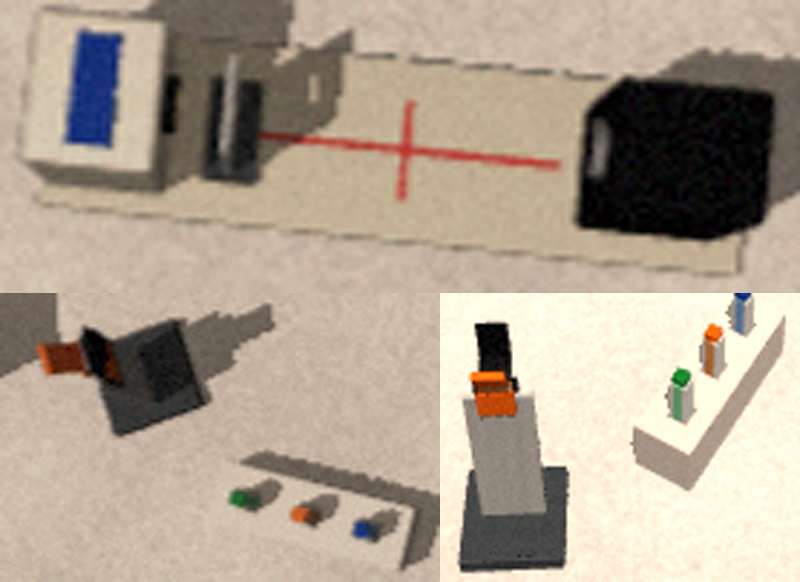

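The crop shows the cross at (405,150), stoppers at (240,498), (303,514) and (364,528), three foot corners, and the clip with its orange half to the left (+y world) and black half to the right.

```bash
cat > h.py <<'E'
import numpy as np,cv2
from scipy.spatial.transform import Rotation as R
from workcell import arm
def rot(q): return R.from_quat(np.r_[q[1:],q[0]])
def ray(m,u,v,fish=False):
    f=200/np.tan(np.radians(m['vfov']/2)); d=np.array([u-m['cx'],v-m['cy']])
    if fish:
        r=np.hypot(*d); t=r/f; c=np.r_[d/r*np.sin(t),np.cos(t)]
    else: c=np.r_[d/f,1]
    return rot(m['orientation']).apply(c)
def onz(m,u,v,z,fish=False):
    d=ray(m,u,v,fish);o=np.array(m['origin']);return (o+d*(z-o[2])/d[2])
def proj(m,P,fish=False):
    c=rot(m['orientation']).inv().apply(np.array(P)-m['origin']);f=200/np.tan(np.radians(m['vfov']/2))
    if fish:
        n=np.hypot(*c[:2]);k=f*np.arctan2(n,c[2])/n
    else:k=f/c[2]
    return np.array([m['cx'],m['cy']])+k*c[:2]
def st():
    s=arm.observe();print('t',round(s['time_s'],2),'tcp',np.round(s['tool_pos'],4),'R',np.round(rot(s['orientation']).as_matrix(),3).tolist(),'open',round(s['opening'],3),'F',np.round(s['ft_force'],1),'gf',s['grip_force']);return s
E
python3 - <<'E'
from h import *
m=arm.camera_model('top')
T=lambda x,y:(285+x/5.333,175+y/5.333)
B=lambda x,y:(155+x/3.52,180+(y-293)/3.52)
for n,p,z in [('cross',T(405,150),.012),('redL',T(262,134),.012),('redR',T(558,165),.012),('plate far',T(237,58),.127),('plate near',T(226,165),.127),
 ('base BL',T(40,198),.012),('base BR',T(742,272),.012),('green',B(240,498),.077),('or',B(303,514),.077),('blue',B(364,528),.077),
 ('foot1',B(180,320),.012),('foot2',B(208,404),.012),('foot3',B(118,435),.012),('tabtop1',B(85,328),.171),('tabtop2',B(103,380),.171),('bar1',B(40,345),.163),('bar2',B(43,373),.163)]:
    print(n,np.round(onz(m,*p,z),4))
st()
E
```

```text
cross [ 0.5815 -0.1379  0.012 ]
redL [ 0.5906 -0.0679  0.012 ]
redR [ 0.5729 -0.2125  0.012 ]
plate far [ 0.6118 -0.0578  0.127 ]
plate near [ 0.5641 -0.0522  0.127 ]
base BL [0.5607 0.0416 0.012 ]
base BR [ 0.5192 -0.3001  0.012 ]
green [0.4933 0.2066 0.077 ]
or [0.4816 0.1622 0.077 ]
blue [0.4712 0.1194 0.077 ]
foot1 [0.6294 0.2706 0.012 ]
foot2 [0.5656 0.2484 0.012 ]
foot3 [0.5434 0.3157 0.012 ]
tabtop1 [0.6019 0.2846 0.171 ]
tabtop2 [0.5679 0.2721 0.171 ]
bar1 [0.5924 0.3169 0.163 ]
bar2 [0.5739 0.3144 0.163 ]
t 1.3 tcp [ 0.2    -0.6184  0.2225] R [[0.951, 0.308, -0.0], [0.308, -0.951, 0.0], [-0.0, -0.0, -1.0]] open 1.001 F [-1.3  0.   0.3] gf 0.0
```

Run:
```python
from h import *
a,b=arm.camera_model('top'),arm.camera_model('side')
print(onz(b,447,146,0),onz(a,547,318,0),proj(b,[.2,-.618,.2225]),proj(a,[.2,-.618,.2225]))
# triangulate stand top: side (458,95), top (585,340)
d1,d2=ray(a,585,340),ray(b,458,95);A=np.c_[d1,-d2];t=np.linalg.lstsq(A,b['origin']-a['origin'],rcond=None)[0];print(a['origin']+d1*t[0],b['origin']+d2*t[1])
```

```text
[ 0.27464657 -0.6137535   0.        ] [ 0.281403   -0.60417113  0.        ] [483.87690693  86.958302  ] [609.75334674 376.60025675]
[ 0.26776813 -0.58567321  0.20191339] [ 0.27443774 -0.58544237  0.20041681]
```

>>> apply_moves(
  series=[
    [[0, 0, -1, 0, 0, 0], [0, 0, -1, 0, 0, 0], [0.9, -0.4, 0, 0, 0, 0], [0.9, -0.4, 0, 0, 0, 0], [0.9, -0.4, 0, 0, 0, 0], [0.9, -0.4, 0, 0, 0, 0], [0.9, -0.4, 0, 0, 0, 0], [0.9, -0.4, 0, 0, 0, 0]],
  ],
  grip=1,
)

```text
time_s: 2.3
tool_pos: [0.421, -0.42, 0.3227]
orientation: [0.0, 0.988, 0.156, 0.0]
ft_force: [-0.3, -0.6, -0.2]
opening: 0.996
grip_force: 0.0
```

>>> apply_moves(
  series=[
    [[0.9, -0.5, 0, 0, 0, 0], [0.8, -0.6, 0, 0, 0, 0], [0.7, -0.7, 0, 0, 0, 0], [0.6, -0.8, 0, 0, 0, 0], [0.5, -0.9, 0, 0, 0, 0], [0.4, -0.95, 0, 0, 0, 0], [0.4, -0.95, 0, 0, 0, 0], [0.4, -0.95, 0, 0, 0, 0]],
  ],
)

```text
time_s: 3.3
tool_pos: [0.5458, -0.0451, 0.3228]
orientation: [0.0, 0.988, 0.156, 0.0]
ft_force: [0.5, 0.4, -0.1]
opening: 1.001
grip_force: 0.0
```

>>> apply_moves(
  series=[
    [[0.4, -0.86, 0, 0, 0, 0], [0.4, -0.86, 0, 0, 0, 0], [0.4, -0.86, 0, 0, 0, 0], [0.4, -0.86, 0, 0, 0, 0], [0.4, -0.86, 0, 0, 0, 0], [0.4, -0.86, 0, 0, 0, 0], [0.4, -0.86, 0, 0, 0, 0], [0, 0, 0.8, 0, 0, 0]],
  ],
)

```text
time_s: 4.3
tool_pos: [0.5861, 0.2888, 0.2845]
orientation: [-0.002, 0.987, 0.159, 0.002]
ft_force: [-0.5, -0.4, -0.9]
opening: 1.001
grip_force: 0.0
```

Run:
```python
from h import *
s=st();m=arm.camera_model('wrist');im=arm.capture('wrist');print(m)
np.save('m1.npy',m,allow_pickle=True)
R0=rot(s['orientation'])
ex=np.array([.321,-.947,0]);ey=np.array([.947,.321,0]);o=np.array([.5864,.2932,.127])
for l in ([0,-.022,0],[0,.022,0],[.018,-.01,.044],[.018,.01,.044],[-.018,0,.036]): print(l,proj(m,o+ex*l[0]+ey*l[1]+[0,0,l[2]],True))
cv2.imwrite('pics/w1.png',np.clip(im*1.5,0,255).astype('uint8'))
```

```text
t 4.3 tcp [0.5861 0.2888 0.2845] R [[0.95, 0.314, 0.003], [0.314, -0.95, 0.005], [0.005, -0.004, -1.0]] open 1.001 F [-0.5 -0.4 -0.9] gf 0.0
{'vfov': 65.70646984690485, 'cx': 320.1262049304419, 'cy': 206.37010586160557, 'origin': array([0.66254336, 0.31506549, 0.44673486]), 'orientation': array([ 0.11907498,  0.80172581, -0.57893363, -0.08884102])}
[0, -0.022, 0] [318.73123929 208.91028037]
[0, 0.022, 0] [318.36603117 168.80302158]
[0.018, -0.01, 0.044] [337.42403563 210.75244745]
[0.018, 0.01, 0.044] [337.6026174  190.01856235]
[-0.018, 0, 0.036] [299.30600554 198.39982853]
```

View pics/w1.png

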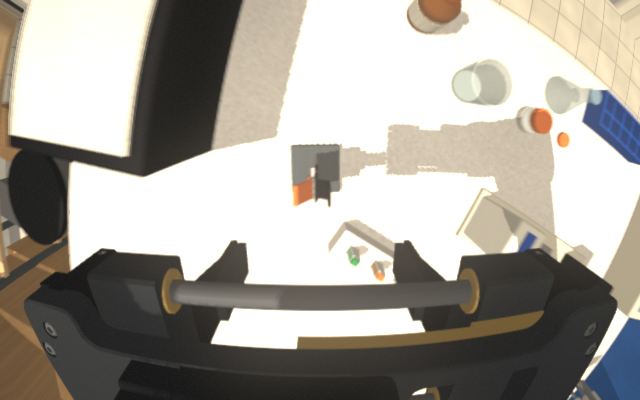

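The wrist view shows the clip near (313,190), orange left, black right. I'll zoom in with the predicted points overlaid.

Run:
```python
from h import *
im=cv2.imread('pics/w1.png')[130:222,270:360]
cv2.imwrite('pics/w1c.png',cv2.resize(im,None,fx=6.5,fy=6.5,interpolation=cv2.INTER_CUBIC))
a=arm.camera_model('top');m=np.load('m1.npy',allow_pickle=True).item()
d1,d2=ray(a,135,213),ray(m,145,173,True);t=np.linalg.lstsq(np.c_[d1,-d2],m['origin']-a['origin'],rcond=None)[0];print(a['origin']+d1*t[0],m['origin']+d2*t[1], [onz(a,135,213,z) for z in(0,.2,.35)])
```

```text
[0.55212974 0.39162365 0.15580992] [0.56591943 0.45959414 0.18871992] [array([0.56614779, 0.46421983, 0.        ]), array([0.548154  , 0.37103426, 0.2       ]), array([0.53465866, 0.30114507, 0.35      ])]
```

View pics/w1c.png

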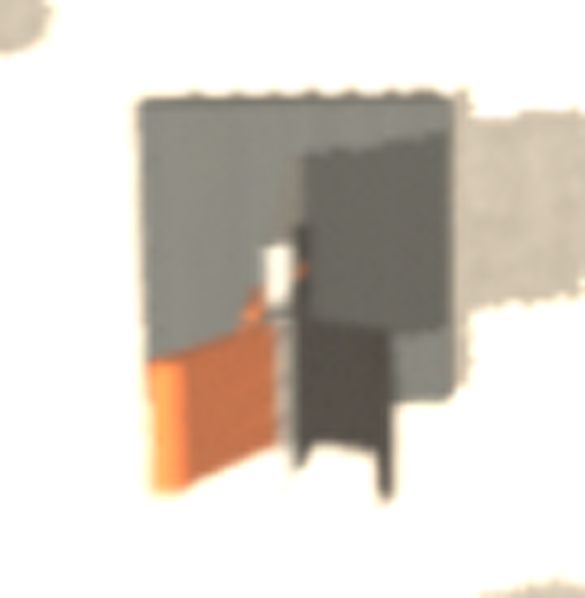

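>>> apply_moves(
  series=[
    [[0.09, -0.08, 0.8, 0, 0, 0], [0, 0, 1, 0, 0, 0], [0, 0, 0.7, 0, 0, 0], [0, 0, 0.3, 0, 0, 0], [0, 0, 0, 0, 0, 0]],
  ],
)

```text
time_s: 4.97
tool_pos: [0.5896, 0.2874, 0.1426]
orientation: [0.0, 0.988, 0.155, -0.0]
ft_force: [-0.2, 0.4, 0.7]
opening: 1.001
grip_force: 0.0
```

Run:
```python
from h import *
s=st();im=arm.capture('wrist')
cv2.imwrite('pics/w2.png',cv2.resize(np.clip(im[120:330,200:440]*1.6,0,255).astype('uint8'),None,fx=2.8,fy=2.8,interpolation=cv2.INTER_CUBIC))
```

```text
t 4.97 tcp [0.5896 0.2874 0.1426] R [[0.952, 0.307, -0.001], [0.307, -0.952, -0.0], [-0.001, 0.0, -1.0]] open 1.001 F [-0.2  0.4  0.7] gf 0.0
```

View pics/w2.png

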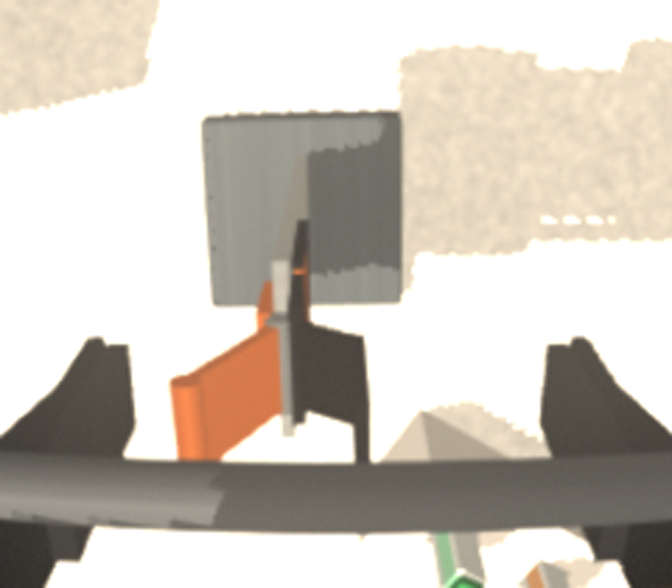

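The clip's middle lies about 14 mm left of the finger middle (bar at 172, tab at 367, fingers at 132 and 543 in the crop). I'll shift 7.5 mm, then squeeze.

>>> apply_moves(
  series=[
    [[0.03, -0.15, 0, 0, 0, 0], [0, 0, 0, 0, 0, 0]],
  ],
)

```text
time_s: 5.28
tool_pos: [0.5888, 0.297, 0.144]
orientation: [-0.001, 0.988, 0.156, 0.001]
ft_force: [-0.2, 0.1, -0.1]
opening: 0.999
grip_force: 0.0
```

>>> apply_moves(
  series=[
    [[0, 0, 0, 0, 0, 0], [0, 0, 0, 0, 0, 0], [0, 0, 0, 0, 0, 0], [0, 0, 0, 0, 0, 0], [0, 0, 0, 0, 0, 0], [0, 0, 0, 0, 0, 0]],
  ],
  grip=-1,
)

```text
time_s: 6.02
tool_pos: [0.5884, 0.2967, 0.143]
orientation: [-0.001, 0.988, 0.156, 0.0]
ft_force: [-1.9, 3.5, 2.1]
opening: 0.397
grip_force: 2.1
```

>>> apply_moves(
  series=[
    [[0, 0, 0, 0, 0, 0], [0, 0, 0, 0, 0, 0], [0, 0, 0, 0, 0, 0]],
  ],
)

```text
time_s: 6.4
tool_pos: [0.5901, 0.2931, 0.1436]
orientation: [0.002, 0.988, 0.155, 0.001]
ft_force: [0.1, -5.8, 8.2]
opening: 0.247
grip_force: 29.1
```

>>> apply_moves(
  series=[
    [[0, 0, -0.2, 0, 0, 0], [0, 0, -0.4, 0, 0, 0], [0, 0, -0.6, 0, 0, 0], [0, 0, -0.6, 0, 0, 0], [0, 0, 0, 0, 0, 0]],
  ],
)

```text
time_s: 7.02
tool_pos: [0.5894, 0.2976, 0.2369]
orientation: [-0.002, 0.988, 0.156, 0.003]
ft_force: [-0.1, 0.2, -0.5]
opening: 0.253
grip_force: 28.9
```

Run:
```python
from h import *
s=st();im=arm.capture('wrist')
cv2.imwrite('pics/w3.png',cv2.resize(np.clip(im[120:330,200:440]*1.6,0,255).astype('uint8'),None,fx=2.8,fy=2.8,interpolation=cv2.INTER_CUBIC))
ex=np.array([-.121,-.993,0]);W=np.array([.5825,-.138,.1])-.085*ex
# squeezed grip middle is 6.5mm to +x of clip origin
t=W+.0065*ex;t[2]=.144
d=t-s['tool_pos'];print(t,d,rot(s['orientation']).inv().apply(d), np.degrees(np.arctan2(*(rot(s['orientation']).as_matrix()[1::-1,1])) - np.arctan2(ex[1],ex[0])))
```

```text
t 7.03 tcp [0.5894 0.2976 0.2369] R [[0.951, 0.309, 0.005], [0.309, -0.951, 0.004], [0.006, -0.002, -1.0]] open 0.253 F [-0.1  0.2 -0.5] gf 28.932847876567394
[ 0.5919985 -0.0600495  0.144    ] [ 0.00263843 -0.35768196 -0.0928846 ] [-0.10844825  0.34123508  0.09147944] 24.929787487499404
```

View pics/w3.png

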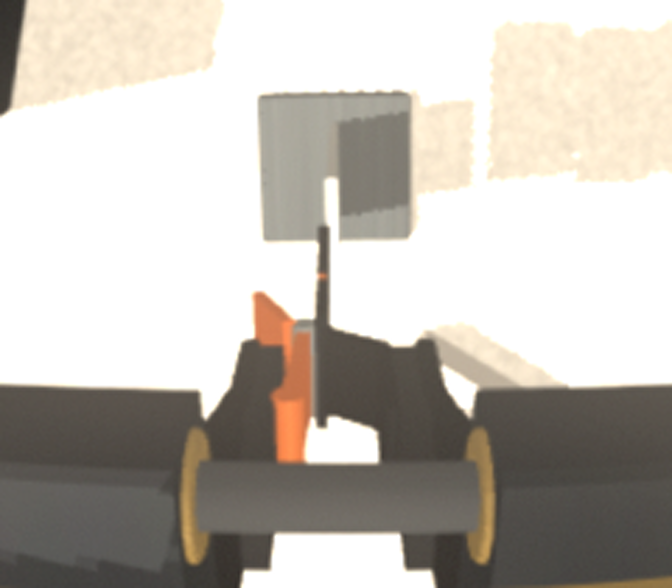

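The clip is held by both fingers and clear of the stand's plate. Next I carry it towards the bench, turning 25°.

>>> apply_moves(
  series=[
    [[-0.25, 0.76, 0, 0, 0, 1], [-0.18, 0.78, 0, 0, 0, 1], [-0.11, 0.79, 0, 0, 0, 1], [-0.04, 0.8, 0, 0, 0, 1], [0.03, 0.8, 0, 0, 0, 1], [0.1, 0.8, 0, 0, 0, 0], [0.1, 0.8, 0, 0, 0, 0], [0, 0, 0, 0, 0, 0]],
  ],
)

```text
time_s: 8.07
tool_pos: [0.5883, 0.0109, 0.2319]
orientation: [0.001, 0.998, -0.065, -0.001]
ft_force: [-1.0, 0.4, -0.1]
opening: 0.252
grip_force: 28.9
```

Run:
```python
from h import *
s=st();m=arm.camera_model('wrist');im=arm.capture('wrist');np.save('m4.npy',m,allow_pickle=True)
Rm=rot(s['orientation']).as_matrix()
ex=np.array([-.121,-.993,0]);ey=np.array([.993,-.121,0]);C=np.array([.5825,-.138,0])
for l in ([-85,-22,127],[-85,22,127],[0,0,12],[-115,-35,130],[-115,35,130],[78,0,100],[85,30,128],[85,-30,128]):
    l=np.array(l)/1e3;print(l,proj(m,C+ex*l[0]+ey*l[1]+[0,0,l[2]],True))
im=np.clip(im[100:330,220:560]*1.6,0,255).astype('uint8')
cv2.imwrite('pics/w4.png',cv2.resize(im,None,fx=2.35,fy=2.35,interpolation=cv2.INTER_CUBIC))
t=C-.085*ex+.0065*ex;t[2]=.144;print(Rm.T@(t-s['tool_pos']))
```

```text
t 8.07 tcp [0.5883 0.0109 0.2319] R [[0.992, -0.129, -0.001], [-0.129, -0.992, -0.001], [-0.001, 0.001, -1.0]] open 0.252 F [-1.   0.4 -0.1] gf 28.937042725738138
[-0.085 -0.022  0.127] [390.11451888 213.17713066]
[-0.085  0.022  0.127] [392.6727767 166.1610653]
[0.    0.    0.012] [434.43433104 168.30706159]
[-0.115 -0.035  0.13 ] [358.03868054 227.95050713]
[-0.115  0.035  0.13 ] [360.07500411 151.64565788]
[0.078 0.    0.1  ] [520.64984294 185.22874321]
[0.085 0.03  0.128] [543.34576712 164.19434075]
[ 0.085 -0.03   0.128] [534.73701528 218.22506527]
[0.01294466 0.0697505  0.08793529]
```

View pics/w4.png

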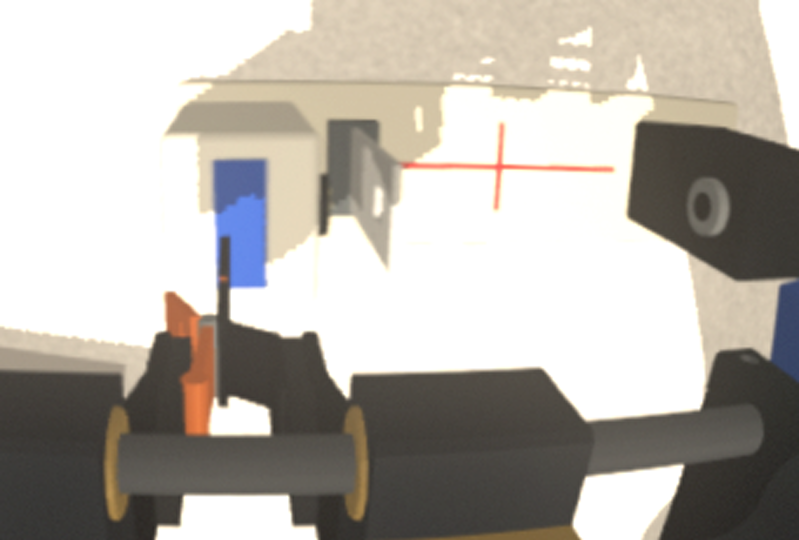

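The wrist crop shows the red cross at (500,167), the plate's top edge from (402,165) to (388,268), and the clip hanging straight at (225,320). I'll refine numerically from the red lines in all three cameras.

Run:
```python
from h import *
mw=np.load('m4.npy',allow_pickle=True).item()
imw=arm.capture('wrist')
from scipy.optimize import least_squares
for n,im,m,f,box in [('top',cv2.imread('pics/top0.png'),arm.camera_model('top'),0,(325,400,185,220)),('side',cv2.imread('pics/side0.png'),arm.camera_model('side'),0,(290,350,180,240)),('wrist',imw,mw,1,(380,490,140,200))]:
    b,g,r=[im[...,i].astype(float) for i in range(3)]
    mask=(r>1.6*g)&(r>1.6*b)&(r>50);v,u=np.nonzero(mask);k=(u>box[0])&(u<box[1])&(v>box[2])&(v<box[3]);u,v=u[k],v[k]
    P=np.array([onz(m,a,c,.012,f)[:2] for a,c in zip(u,v)])
    def res(p):
        c,s=np.cos(p[2]),np.sin(p[2]);d=P-p[:2];x=d@[c,s];y=d@[-s,c];return np.minimum(abs(x),abs(y))
    best=least_squares(res,[.581,-.138,np.arctan2(-.993,-.121)],loss='soft_l1',f_scale=.002)
    c,s=np.cos(best.x[2]),np.sin(best.x[2]);x=(P-best.x[:2])@[c,s]
    print(n,len(u),best.x,np.degrees(best.x[2]),best.cost,x.min(),x.max(),'window',best.x[:2]-.085*np.array([c,s]))
# plate top edge rows in wrist: horizontal gradient profile
g=cv2.cvtColor(imw,cv2.COLOR_BGR2GRAY).astype(int)
for v in (176,184,192,200,208,212,216): print(v,g[v,372:400].tolist())
```

```text
top 102 [ 0.58281587 -0.13685537 -1.68966421] -96.8106281934385 5.290412104427312e-05 -0.06972373436405556 0.07470569559186048 window [ 0.59289587 -0.05245517]
side 43 [ 0.57993484 -0.1382388  -1.68812423] -96.72239358811811 2.4398201204367612e-05 -0.03284809410508107 0.0744596631356616 window [ 0.58988485 -0.05382318]
wrist 230 [ 0.57926889 -0.13781434 -1.68835251] -96.73547317835504 6.0369726800270484e-05 -0.054246694183417675 0.0732659536519051 window [ 0.58923817 -0.05340099]
176 [80, 83, 84, 86, 92, 104, 106, 106, 107, 107, 107, 107, 104, 93, 86, 84, 83, 87, 96, 113, 119, 129, 157, 182, 192, 193, 193, 194]
184 [94, 89, 84, 84, 91, 104, 107, 108, 109, 114, 133, 167, 172, 154, 129, 110, 103, 95, 106, 122, 148, 168, 183, 192, 194, 194, 193, 194]
192 [165, 146, 120, 110, 108, 108, 108, 107, 107, 108, 112, 116, 109, 106, 108, 109, 112, 130, 164, 180, 184, 188, 192, 194, 194, 194, 194, 194]
200 [194, 194, 194, 194, 192, 182, 155, 125, 111, 110, 109, 109, 109, 109, 109, 110, 118, 147, 175, 184, 186, 190, 193, 193, 193, 193, 193, 194]
208 [199, 198, 198, 199, 200, 201, 202, 201, 200, 197, 186, 154, 125, 112, 110, 113, 128, 165, 181, 186, 190, 193, 196, 198, 201, 203, 203, 201]
212 [197, 199, 201, 201, 201, 204, 207, 208, 205, 202, 200, 200, 193, 170, 139, 121, 138, 170, 183, 187, 195, 201, 202, 200, 199, 200, 201, 201]
216 [200, 201, 201, 201, 201, 201, 200, 201, 201, 202, 202, 201, 199, 199, 200, 193, 184, 191, 193, 194, 198, 202, 203, 201, 199, 198, 200, 202]
```

>>> apply_moves(
  series=[
    [[0.1, 0.7, 0, 0, 0, -0.13], [0.1, 0.6, 0.3, 0, 0, 0], [0, 0.17, 0.36, 0, 0, 0], [0, 0, 0, 0, 0, 0], [0, 0, 0, 0, 0, 0]],
  ],
)

```text
time_s: 8.8
tool_pos: [0.59, -0.057, 0.1999]
orientation: [-0.0, 0.998, -0.055, 0.0]
ft_force: [0.3, 0.5, -0.4]
opening: 0.251
grip_force: 28.9
```

Run:
```python
from h import *
s=st();m=arm.camera_model('wrist');im=arm.capture('wrist');np.save('m5.npy',m,allow_pickle=True);cv2.imwrite('pics/w5.png',im)
Rm=rot(s['orientation']).as_matrix();p=s['tool_pos']
a=np.radians(-96.75);ex=np.array([np.cos(a),np.sin(a),0]);ey=np.array([-ex[1],ex[0],0]);C=np.array([.580,-.1378,0])
W=C-.085*ex;print('tool rel plate along ex,ey (mm)',1e3*(p-W)@ex,1e3*(p-W)@ey)
for l in ([-1.75,-22,127],[1.75,-22,127],[-1.75,22,127],[1.75,22,127]):
    l=np.array(l)/1e3;print('plate',l,proj(m,W+ex*l[0]+ey*l[1]+[0,0,l[2]],True))
op=s['opening']*.087/2
for l in ([2.5,17,-46],[4.5,17,-46],[2.5,17,-10],[2.5,-17,-10],[18,-10,44],[18,10,44]):
    l=np.array(l)/1e3;print('clip',l,proj(m,p+Rm@[l[1],op-.018+l[0],.017-l[2]],True))
im2=np.clip(im[110:280,240:420].astype(float)*1.25,0,255).astype('uint8')
cv2.imwrite('pics/w5c.png',cv2.resize(im2,None,fx=3.5*1.2,fy=3.5,interpolation=cv2.INTER_CUBIC))
```

```text
t 8.8 tcp [ 0.59   -0.057   0.1999] R [[0.994, -0.109, 0.0], [-0.109, -0.994, 0.001], [0.0, -0.001, -1.0]] open 0.251 F [ 0.3  0.5 -0.4] gf 28.92562265507877
tool rel plate along ex,ey (mm) 3.6156203525100614 0.4680147310780977
plate [-0.00175 -0.022    0.127  ] [315.11634394 240.96947851]
plate [ 0.00175 -0.022    0.127  ] [319.3494016  241.00784518]
plate [-0.00175  0.022    0.127  ] [315.30098728 189.24660138]
plate [0.00175 0.022   0.127  ] [319.7781099  189.28359256]
clip [ 0.0025  0.017  -0.046 ] [315.85494721 198.33241778]
clip [ 0.0045  0.017  -0.046 ] [318.50402021 198.33322284]
clip [ 0.0025  0.017  -0.01  ] [315.07761386 213.64088068]
clip [ 0.0025 -0.017  -0.01  ] [315.35689037 260.68196032]
clip [ 0.018 -0.01   0.044] [343.63489429 296.12228582]
clip [0.018 0.01  0.044] [345.01084911 262.42159425]
```

View pics/w5c.png

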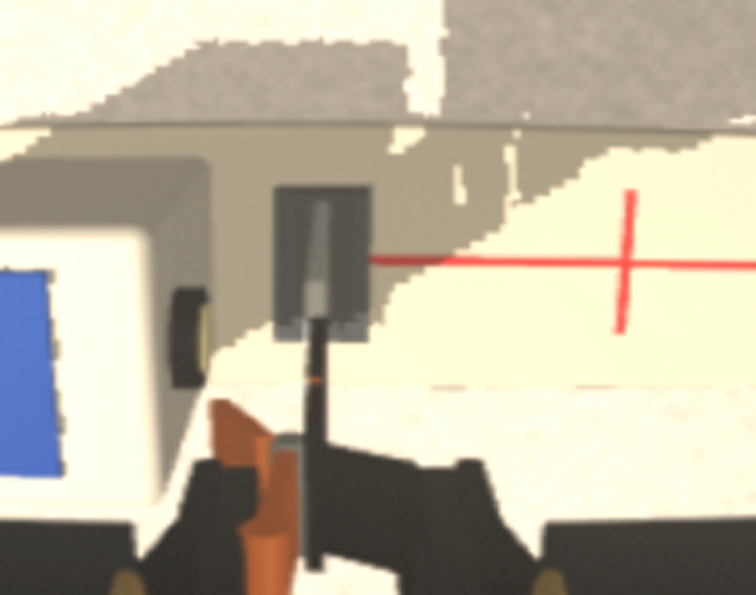

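The crop shows the plate's top end at x≈317 and the pane's lower corner at x≈317 directly above it, so I shift +6.5 mm towards the detector and go down in stages.

>>> apply_moves(
  series=[
    [[0, 0.13, 0, 0, 0, 0], [0, 0, 0, 0, 0, 0], [0, 0, 0.2, 0, 0, 0], [0, 0, 0.2, 0, 0, 0], [0, 0, 0.2, 0, 0, 0], [0, 0, 0.14, 0, 0, 0], [0, 0, 0, 0, 0, 0]],
  ],
)

```text
time_s: 9.72
tool_pos: [0.5887, -0.0657, 0.1618]
orientation: [-0.0, 0.998, -0.056, -0.001]
ft_force: [-0.6, 0.1, -0.4]
opening: 0.249
grip_force: 28.9
```

>>> apply_moves(
  series=[
    [[0, -0.05, 0, 0, 0, 0], [0, 0, 0, 0, 0, 0]],
  ],
)

```text
time_s: 9.98
tool_pos: [0.5897, -0.0629, 0.163]
orientation: [-0.0, 0.998, -0.056, 0.0]
ft_force: [-0.1, -0.7, 0.4]
opening: 0.246
grip_force: 28.9
```

Run:
```python
from h import *
s=st();m=arm.camera_model('wrist');im=arm.capture('wrist');cv2.imwrite('pics/w6.png',im)
p=s['tool_pos'];a=np.radians(-96.75);ex=np.array([np.cos(a),np.sin(a),0]);ey=np.array([-ex[1],ex[0],0]);W=np.array([.580,-.1378,0])-.085*ex
print('rel',1e3*(p-W)@ex,1e3*(p-W)@ey)
for l in ([-1.75,22,127],[1.75,22,127]):
    l=np.array(l)/1e3;print('plate',proj(m,W+ex*l[0]+ey*l[1]+[0,0,l[2]],True))
g=im.max(2).astype(int)
for v in range(190,232,4): print(v,g[v,300:335].tolist())
```

```text
t 9.97 tcp [ 0.5897 -0.0629  0.163 ] R [[0.994, -0.112, 0.001], [-0.112, -0.994, 0.0], [0.001, -0.0, -1.0]] open 0.246 F [-0.1 -0.7  0.4] gf 28.92573181539774
rel 9.460467515599031 0.8253784070180651
plate [305.53722372 203.27717842]
plate [310.77239922 203.3088652 ]
190 [68, 70, 70, 70, 75, 87, 95, 96, 97, 98, 101, 99, 78, 70, 68, 68, 68, 69, 69, 71, 71, 71, 79, 116, 135, 141, 142, 142, 141, 141, 141, 141, 142, 141, 141]
194 [69, 70, 70, 72, 82, 94, 97, 97, 98, 99, 99, 98, 78, 70, 69, 68, 67, 68, 70, 71, 70, 71, 81, 122, 137, 140, 141, 141, 141, 141, 141, 141, 142, 141, 141]
198 [68, 70, 71, 81, 93, 97, 98, 98, 99, 100, 101, 98, 78, 69, 69, 67, 68, 69, 69, 71, 71, 71, 85, 130, 142, 142, 142, 142, 142, 142, 143, 143, 145, 157, 194]
202 [69, 69, 77, 89, 95, 97, 96, 98, 100, 101, 101, 99, 78, 60, 51, 48, 48, 52, 65, 70, 71, 71, 84, 131, 141, 142, 143, 144, 157, 203, 219, 222, 222, 222, 222]
206 [68, 73, 100, 120, 129, 130, 129, 119, 109, 102, 101, 98, 77, 57, 49, 47, 48, 53, 66, 71, 70, 71, 84, 132, 141, 143, 154, 170, 181, 215, 221, 222, 222, 222, 222]
210 [68, 73, 99, 121, 130, 131, 
[... 306 characters left out ...]
128, 128, 130, 132, 131, 131, 130, 123, 136, 135, 107, 104, 103, 112, 116, 111, 92, 75, 112, 125, 126, 127, 144, 212, 222, 222, 223, 222, 223, 223, 222, 223, 222, 222, 222]
222 [223, 221, 201, 164, 135, 132, 131, 126, 136, 135, 118, 140, 119, 83, 52, 49, 56, 102, 199, 221, 222, 223, 223, 223, 223, 222, 222, 222, 222, 223, 223, 222, 222, 223, 222]
226 [223, 221, 202, 164, 135, 131, 131, 126, 117, 110, 134, 183, 123, 69, 50, 48, 56, 103, 199, 221, 222, 223, 223, 223, 223, 222, 223, 223, 222, 223, 223, 223, 223, 223, 223]
230 [132, 164, 174, 160, 135, 132, 131, 126, 112, 106, 147, 213, 132, 60, 47, 48, 55, 102, 199, 221, 222, 223, 223, 223, 223, 223, 223, 222, 222, 222, 222, 222, 222, 222, 222]
```

>>> apply_moves(
  series=[
    [[0, -0.02, 0.1, 0, 0, 0], [0, 0, 0.1, 0, 0, 0], [0, 0, 0.1, 0, 0, 0], [0, 0, 0.06, 0, 0, 0], [0, 0, 0, 0, 0, 0]],
  ],
)

```text
time_s: 10.65
tool_pos: [0.5893, -0.0623, 0.1442]
orientation: [-0.0, 0.998, -0.056, -0.0]
ft_force: [-0.2, -1.2, -1.5]
opening: 0.25
grip_force: 28.9
```

>>> apply_moves(
  series=[
    [[0, 0, 0.05, 0, 0, 0], [0, 0, 0, 0, 0, 0], [0, 0, 0, 0, 0, 0]],
  ],
)

```text
time_s: 11.02
tool_pos: [0.5899, -0.0626, 0.1431]
orientation: [0.0, 0.998, -0.056, 0.001]
ft_force: [-1.5, -1.2, 5.7]
opening: 0.25
grip_force: 29.2
```

>>> apply_moves(
  series=[
    [[0, 0, 0, 0, 0, 0], [0, 0, 0, 0, 0, 0], [0, 0, 0, 0, 0, 0], [0, 0, 0, 0, 0, 0], [0, 0, 0, 0, 0, 0], [0, 0, 0, 0, 0, 0]],
  ],
  grip=0.7,
)

```text
time_s: 11.78
tool_pos: [0.5895, -0.0628, 0.1421]
orientation: [0.0, 0.998, -0.056, 0.0]
ft_force: [-0.1, -0.7, 0.5]
opening: 0.812
grip_force: 0.0
```

Run:
```python
from h import *
s=st()
ims=[arm.capture('side'),arm.capture('wrist'),arm.capture('top')]
for n,i in zip('swt',ims): cv2.imwrite(f'pics/r_{n}.png',i)
for c in('side','top','wrist'):
  for q in('filter_clip','clip_grip','filter_center'):
    print(c,q,[(round(d['conf'],2),np.round(d['location'],3)) for d in arm.find_in(q,c)[:2]])
```

```text
t 11.78 tcp [ 0.5895 -0.0628  0.1421] R [[0.994, -0.112, 0.0], [-0.112, -0.994, -0.0], [0.0, 0.0, -1.0]] open 0.812 F [-0.1 -0.7  0.5] gf 0.0
side filter_clip [(0.5, array([ 0.583, -0.049,  0.139]))]
side clip_grip [(0.56, array([ 0.583, -0.05 ,  0.14 ])), (0.45, array([0.583, 0.302, 0.02 ]))]
side filter_center [(0.66, array([ 0.585, -0.047,  0.145]))]
top filter_clip []
top clip_grip []
top filter_center []
wrist filter_clip [(0.96, array([ 0.594, -0.049,  0.144]))]
wrist clip_grip [(0.96, array([ 0.592, -0.05 ,  0.143]))]
wrist filter_center [(0.85, array([ 0.598, -0.052,  0.146]))]
```

>>> apply_moves(
  series=[
    [[0, 0, -0.3, 0, 0, 0], [0, 0, -0.8, 0, 0, 0], [0, 0, -1, 0, 0, 0], [0, 0, -0.5, 0, 0, 0], [0, 0, 0, 0, 0, 0]],
  ],
)

```text
time_s: 13.0
tool_pos: [0.5907, -0.0621, 0.2756]
orientation: [0.0, 0.998, -0.056, 0.003]
ft_force: [0.3, 0.4, -0.7]
opening: 0.849
grip_force: 0.0
```

Run:
```python
from h import *
s=st();print(np.round(s['q'],3))
m=arm.camera_model('wrist');w=arm.capture('wrist');si=arm.capture('side');t=arm.capture('top')
np.save('m7.npy',m,allow_pickle=True)
cv2.imwrite('pics/w7.png',w);cv2.imwrite('pics/s7.png',si);cv2.imwrite('pics/t7.png',t)
f=lambda i,sz:cv2.resize(i,sz,interpolation=cv2.INTER_CUBIC)
A=f(w[130:280,230:400],(450,400));B=f(si[160:260,270:370],(350,400))
cv2.imwrite('pics/c7.png',np.clip(np.hstack([A,B])*1.3,0,255).astype('uint8'))
```

```text
t 13.0 tcp [ 0.5907 -0.0621  0.2756] R [[0.994, -0.112, 0.005], [-0.112, -0.994, -0.001], [0.005, -0.0, -1.0]] open 0.849 F [ 0.3  0.4 -0.7] gf 0.0
[ 0.355  0.219 -0.387  1.514  0.084  1.419 -1.718]
```

View pics/c7.png

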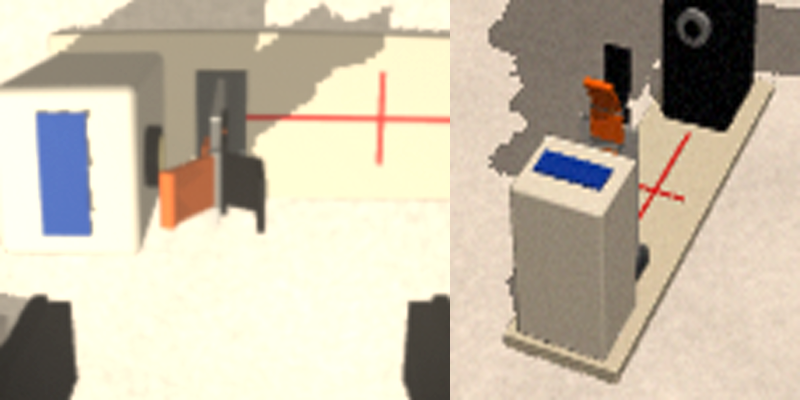

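The clip sits on the plate's top edge, hanging straight, bar at crop (175,195) and tab at (250,195), fingers well clear. Now to the rack, turning the tool 82°.

>>> apply_moves(
  series=[
    [[-0.33, -0.52, 0, 0, 0, -1], [-0.28, -0.55, 0, 0, 0, -1], [-0.23, -0.57, 0, 0, 0, -1], [-0.18, -0.59, 0, 0, 0, -1], [-0.13, -0.61, 0, 0, 0, -1], [-0.08, -0.62, 0, 0, 0, -1], [-0.02, -0.62, 0, 0, 0, -1], [0.03, -0.62, 0, 0, 0, -1]],
  ],
)

```text
time_s: 14.15
tool_pos: [0.4813, 0.1628, 0.2721]
orientation: [-0.0, 0.957, 0.292, 0.0]
ft_force: [-0.1, 0.2, -1.3]
opening: 0.854
grip_force: 0.0
```

>>> apply_moves(
  series=[
    [[0, 0, 0, 0, 0, -1], [0, 0, 0, 0, 0, -1], [0, 0, 0, 0, 0, -1], [0, 0, 0, 0, 0, -1], [0, 0, 0, 0, 0, -1], [0, 0, 0, 0, 0, -1], [0, 0, 0, 0, 0, -1], [0, 0, 0, 0, 0, -1]],
  ],
)

```text
time_s: 15.15
tool_pos: [0.4818, 0.162, 0.2721]
orientation: [-0.0, 0.799, 0.601, 0.0]
ft_force: [0.6, 0.3, 0.3]
opening: 0.851
grip_force: 0.0
```

>>> apply_moves(
  series=[
    [[0, 0, 0, 0, 0, -0.44], [0, 0, 0.8, 0, 0, 0], [0, 0, 0.4, 0, 0, 0], [0, 0, 0, 0, 0, 0]],
  ],
)

```text
time_s: 15.65
tool_pos: [0.481, 0.1615, 0.2109]
orientation: [-0.001, 0.789, 0.615, -0.001]
ft_force: [-0.0, 0.0, 1.2]
opening: 0.85
grip_force: 0.0
```

```bash
cat > m.py <<'E'
from h import *
def blobs(im,z,m,f):
    h=cv2.cvtColor(im,cv2.COLOR_BGR2HSV)
    for n,lo,hi in (('orange',(4,150,60),(16,255,255)),('green',(55,100,30),(90,255,255)),('blue',(105,110,40),(130,255,255))):
        k=cv2.inRange(h,lo,hi);N,_,S,c=cv2.connectedComponentsWithStats(k)
        for j in range(1,N):
            if S[j,4]>12: 
                p=onz(m,*c[j],z,f)
                if abs(p[0]-.48)<.08 and abs(p[1]-.16)<.09: print(n,S[j].tolist(),np.round(c[j],1),np.round(p[:2],4))
E
python3 - <<'E'
from m import *
s=st();m=arm.camera_model('wrist');w=arm.capture('wrist');cv2.imwrite('pics/w8.png',w);np.save('m8.npy',m,allow_pickle=True)
print('wrist');blobs(w,.074,m,1)
print('side');blobs(cv2.imread('pics/side0.png'),.074,arm.camera_model('side'),0)
print('top');blobs(cv2.imread('pics/top0.png'),.074,arm.camera_model('top'),0)
for q in('cuvette_orange','rack','cuvette_green','cuvette_blue'):print(q,[(round(d['conf'],2),np.round(d['location'],4)) for d in arm.find_in(q,'wrist')[:2]])
# clip check
m=np.load('m7.npy',allow_pickle=True).item();a=np.radians(-96.75);ex=np.array([np.cos(a),np.sin(a),0]);ey=np.array([-ex[1],ex[0],0]);W=np.array([.580,-.1378,.127])-.085*ex
for n,l,o in (('tab',[18,-10,44],(329.4,217)),('bar',[-18,-10,36],(291.2,215.5)),('plate',[0,22,0],(311.2,173.9))): print(n,proj(m,W+(ex*l[0]+ey*l[1])/1e3+[0,0,l[2]/1e3],True),o)
E
```

```text
t 15.65 tcp [0.481  0.1615 0.2109] R [[0.243, 0.97, -0.003], [0.97, -0.243, -0.0], [-0.001, -0.003, -1.0]] open 0.85 F [-0.   0.   1.2] gf 0.0
wrist
orange [316, 186, 9, 10, 89] [320.  190.6] [0.4805 0.1683]
green [317, 141, 8, 10, 73] [320.5 145.2] [0.4921 0.2121]
blue [316, 229, 8, 9, 61] [319.2 232.6] [0.4688 0.1248]
side
orange [332, 275, 6, 17, 52] [333.9 281.8] [0.4789 0.1772]
green [321, 290, 6, 6, 29] [323.3 292.4] [0.4919 0.21  ]
blue [342, 262, 6, 6, 25] [344.8 264.4] [0.4693 0.1229]
top
orange [238, 241, 5, 4, 17] [240.1 242.4] [0.4826 0.1652]
blue [256, 245, 4, 4, 15] [257.4 246.6] [0.4717 0.1224]
cuvette_orange [(0.62, array([0.4797, 0.1706, 0.0688]))]
rack [(0.82, array([0.4836, 0.1774, 0.0397]))]
cuvette_green [(0.65, array([0.4961, 0.2118, 0.0693]))]
cuvette_blue [(0.66, array([0.4718, 0.1272, 0.0736]))]
tab [331.84543323 216.80856033] (329.4, 217)
bar [293.1413256  213.78369037] (291.2, 215.5)
plate [313.17391429 172.94672518] (311.2, 173.9)
```

>>> apply_moves(
  series=[
    [[0.11, -0.03, 0.5, 0, 0, 0.15], [0, 0, 1, 0, 0, 0], [0, 0, 0.7, 0, 0, 0], [0, 0, 0, 0, 0, 0], [0, 0, 0, 0, 0, 0]],
  ],
)

```text
time_s: 16.52
tool_pos: [0.4831, 0.1673, 0.1038]
orientation: [0.0, 0.793, 0.609, 0.001]
ft_force: [0.4, 0.6, 0.1]
opening: 0.847
grip_force: 0.0
```

Run:
```python
from m import *
s=st();m=arm.camera_model('wrist');w=arm.capture('wrist');cv2.imwrite('pics/w9.png',w)
blobs(w,.074,m,1);blobs(w,.077,m,1)
print(proj(m,[*(s['tool_pos'][:2]),.074],True))
```

```text
t 16.52 tcp [0.4831 0.1673 0.1038] R [[0.258, 0.966, 0.002], [0.966, -0.258, 0.001], [0.001, 0.002, -1.0]] open 0.847 F [0.4 0.6 0.1] gf 0.0
orange [311, 232, 14, 16, 217] [317.6 239.6] [0.4801 0.1682]
green [311, 167, 14, 15, 200] [317.6 173.6] [0.4918 0.2117]
orange [311, 232, 14, 16, 217] [317.6 239.6] [0.4804 0.1694]
green [311, 167, 14, 15, 200] [317.6 173.6] [0.4919 0.2122]
[322.36685207 239.72669205]
```

>>> apply_moves(
  series=[
    [[0, -0.055, 0.4, 0, 0, 0], [0, 0, 0.5, 0, 0, 0], [0, 0, 0.27, 0, 0, 0], [0, 0, 0, 0, 0, 0], [0, 0, 0, 0, 0, 0]],
  ],
)

```text
time_s: 17.2
tool_pos: [0.4802, 0.1678, 0.0447]
orientation: [0.0, 0.793, 0.609, 0.001]
ft_force: [0.9, -0.9, 0.8]
opening: 0.853
grip_force: 0.0
```

>>> apply_moves(
  series=[
    [[0, 0, 0, 0, 0, 0], [0, 0, 0, 0, 0, 0], [0, 0, 0, 0, 0, 0], [0, 0, 0, 0, 0, 0], [0, 0, 0, 0, 0, 0], [0, 0, 0, 0, 0, 0], [0, 0, 0, 0, 0, 0], [0, 0, 0, 0, 0, 0]],
  ],
  grip=-1,
)

```text
time_s: 18.2
tool_pos: [0.48, 0.1673, 0.0437]
orientation: [0.0, 0.793, 0.609, 0.0]
ft_force: [3.0, -1.2, -1.4]
opening: 0.144
grip_force: 30.0
```

>>> apply_moves(
  series=[
    [[0, 0, -0.3, 0, 0, 0], [0, 0, -0.5, 0, 0, 0], [0, 0, -0.8, 0, 0, 0], [0, 0, -1, 0, 0, 0], [0, 0, -0.8, 0, 0, 0], [0, 0, -0.2, 0, 0, 0], [0, 0, 0, 0, 0, 0]],
  ],
)

```text
time_s: 19.08
tool_pos: [0.4793, 0.1675, 0.2236]
orientation: [0.0, 0.793, 0.609, 0.0]
ft_force: [0.2, 0.1, -0.2]
opening: 0.141
grip_force: 30.0
```

Run:
```python
from h import *
s=st();Rm=rot(s['orientation']).as_matrix();d=np.array([.580,-.1378,.0997])-s['tool_pos']
print(d,Rm.T@d, 'yaw',np.degrees(np.arctan2(Rm[1,1],Rm[0,1])),'want',-96.75+90)
a=np.arctan2(d[1],d[0]);L=np.hypot(*d[:2]);psi=np.arctan2(Rm[1,1],Rm[0,1])
print('x',np.sin(a-psi)*L/.05,'y',np.cos(a-psi)*L/.05)
```

```text
t 19.07 tcp [0.4793 0.1675 0.2236] R [[0.258, 0.966, 0.0], [0.966, -0.258, -0.0], [0.0, 0.0, -1.0]] open 0.141 F [ 0.2  0.1 -0.2] gf 29.999149379964365
[ 0.10069638 -0.30528299 -0.12390532] [-0.26888555  0.1761553   0.12393494] yaw -14.980281751552122 want -6.75
x -5.377584677380661 y 3.523715345527921
```

>>> apply_moves(
  series=[
    [[-0.7, 0.46, 0, 0, 0, 0], [-0.8, 0.52, 0, 0, 0, 0], [-0.8, 0.52, 0, 0, 0, 0], [-0.8, 0.53, 0, 0, 0, 0], [-0.8, 0.53, 0, 0, 0, 0], [-0.8, 0.53, 0, 0, 0, 0], [-0.68, 0.43, 0, 0, 0, -0.82], [0, 0, 0, 0, 0, -0.82]],
  ],
)

```text
time_s: 20.08
tool_pos: [0.5789, -0.142, 0.2205]
orientation: [-0.001, 0.749, 0.663, -0.002]
ft_force: [-0.6, 0.1, -0.3]
opening: 0.142
grip_force: 30.0
```

>>> apply_moves(
  series=[
    [[0, 0, 0.4, 0, 0, 0], [0, 0, 0.8, 0, 0, 0], [0, 0, 0.5, 0, 0, 0], [0, 0, 0, 0, 0, 0]],
  ],
)

```text
time_s: 20.58
tool_pos: [0.5774, -0.1374, 0.1348]
orientation: [-0.003, 0.748, 0.664, -0.002]
ft_force: [-0.7, -0.1, -0.4]
opening: 0.143
grip_force: 30.0
```

Run:
```python
from h import *
s=st();Rm=rot(s['orientation']).as_matrix();d=np.array([.580,-.1378,.0997])-s['tool_pos']
print(d,Rm.T@d/.05, 'yaw',np.degrees(np.arctan2(Rm[1,1],Rm[0,1])))
m=arm.camera_model('wrist');w=arm.capture('wrist');cv2.imwrite('pics/w10.png',w)
from scipy.optimize import least_squares
b,g,r=[w[...,i].astype(float) for i in range(3)]
v,u=np.nonzero((r>1.6*g)&(r>1.6*b)&(r>50));P=np.array([onz(m,a,c,.012,1)[:2] for a,c in zip(u,v)])
k=np.hypot(*(P-[.58,-.138]).T)<.085;P=P[k];u,v=u[k],v[k];print(len(P))
h=cv2.cvtColor(w,cv2.COLOR_BGR2HSV)[v,u];print(np.percentile(h[:,0],[5,50,95]),u.min(),u.max(),v.min(),v.max())
for q in('cuvette_orange','filter_clip'):
    print(q,[(round(x['conf'],2),np.round(x['location'],4)) for x in arm.find_in(q,'wrist')[:2]])
def res(p):
    c,s=np.cos(p[2]),np.sin(p[2]);d=P-p[:2];return np.minimum(abs(d@[c,s]),abs(d@[-s,c]))
o=least_squares(res,[.58,-.138,-1.6885],loss='soft_l1',f_scale=.001);print(o.x,o.cost)
```

```text
t 20.57 tcp [ 0.5774 -0.1374  0.1348] R [[0.118, 0.993, -0.007], [0.993, -0.118, 0.002], [0.001, -0.007, -1.0]] open 0.143 F [-0.7 -0.1 -0.4] gf 29.999012999578554
[ 0.00256331 -0.00042806 -0.03512384] [-0.00324252  0.05671477  0.70210253] yaw -6.758668260765022
439
[ 2.  4. 11.] 300 351 149 278
cuvette_orange [(0.55, array([ 0.5779, -0.1321,  0.1524]))]
filter_clip [(0.62, array([ 0.5871, -0.0501,  0.154 ]))]
[ 0.57983973 -0.1355785  -1.70243596] 0.00033546253497046205
```

>>> apply_moves(
  series=[
    [[0, 0.05, 0.3, 0, 0, 0], [0, 0, 0.3, 0, 0, 0], [0, 0, 0.1, 0, 0, 0], [0, 0, 0, 0, 0, 0], [0, 0, 0, 0, 0, 0], [0, 0, 0, 0, 0, 0]],
  ],
)

```text
time_s: 21.48
tool_pos: [0.5827, -0.1383, 0.1041]
orientation: [0.0, 0.748, 0.664, 0.0]
ft_force: [-0.5, -0.3, -0.6]
opening: 0.141
grip_force: 30.0
```

Run:
```python
from h import *
for i in range(3): s=st(); arm.capture('side')
cv2.imwrite('pics/fs.png',arm.capture('side'));print(s['q'][6])
for c in('side','wrist'):
  arm.capture(c)
  for q in('cuvette_orange','filter_clip','cuvette_blue','cuvette_green'):
    print(c,q,[(round(x['conf'],2),np.round(x['location'],4)) for x in arm.find_in(q,c)[:2]])
st()
```

```text
t 21.48 tcp [ 0.5827 -0.1383  0.1041] R [[0.118, 0.993, 0.001], [0.993, -0.118, -0.0], [-0.0, 0.001, -1.0]] open 0.141 F [-0.5 -0.3 -0.6] gf 29.99908428886556
t 21.52 tcp [ 0.5827 -0.1383  0.104 ] R [[0.118, 0.993, 0.001], [0.993, -0.118, -0.0], [-0.0, 0.001, -1.0]] open 0.145 F [-0.5  1.2  0. ] gf 29.999028203346825
t 21.57 tcp [ 0.5826 -0.1383  0.1039] R [[0.118, 0.993, 0.001], [0.993, -0.118, -0.0], [-0.0, 0.001, -1.0]] open 0.142 F [-0.2 -0.6 -1.1] gf 29.999132636348804
-0.08086164543845435
side cuvette_orange [(0.55, array([ 0.5842, -0.1315,  0.1138])), (0.25, array([ 0.5897, -0.0493,  0.1484]))]
side filter_clip [(0.49, array([ 0.5889, -0.0495,  0.1428]))]
side cuvette_blue []
side cuvette_green [(0.4, array([0.49  , 0.2146, 0.062 ]))]
wrist cuvette_orange [(0.69, array([ 0.583 , -0.1293,  0.1193]))]
wrist filter_clip [(0.57, array([ 0.5882, -0.0487,  0.1533]))]
wrist cuvette_blue []
wrist cuvette_green [(0.32, array([ 0.5881, -0.046 ,  0.1566]))]
t 22.18 tcp [ 0.5824 -0.1382  0.1035] R [[0.118, 0.993, -0.0], [0.993, -0.118, 0.0], [0.0, -0.0, -1.0]] open 0.144 F [ 0.8 -0.8 -1.1] gf 29.999029162463557
```

>>> apply_moves(
  series=[
    [[0, -0.04, 0.08, 0, 0, 0], [0, 0, 0, 0, 0, 0], [0, 0, 0, 0, 0, 0], [0, 0, 0, 0, 0, 0], [0, 0, 0, 0, 0, 0], [0, 0, 0, 0, 0, 0]],
  ],
)

```text
time_s: 22.92
tool_pos: [0.5805, -0.138, 0.0996]
orientation: [0.0, 0.748, 0.664, 0.0]
ft_force: [-0.0, 0.2, 0.0]
opening: 0.139
grip_force: 30.0
```

```bash
python3 -c "
from workcell import arm
print(arm.hand_in())"
```

```text
the job is handed in; nothing more can be done
None
```

I handed the job in at about 23 s of robot time, but `hand_in()` returned no verdict: the clip is let go on the windowed plate (bar, tab and plate edge within about 3 px of where they should be in the wrist picture), and the cuvette is held square by its frosted faces at (0.5805, -0.138), within about 1 mm of the red cross as I measured it, with the beam about 18 mm up.

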